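Load the concentrator's vial rotor in balance

ROBOT

A 7-joint arm with a two-finger parallel gripper is mounted at the origin on a cart in front of the work surface, level with it; the furniture and walls round the work are solid. World frame = base frame: x ahead of the robot, y to its left, z up, the work surface at z = 0. Lengths are in m, angles in rad, forces in N, time in s.
With the tool pointing down it reaches from about 0.425 to 0.975 m from the base axis. Payload 16.7 kg.
Tool frame: the origin (TCP) lies midway between the tips of the shut fingers; the grasp point (between the pads) lies env.grasp_offset behind it (env.grasp_offset is the distance from the TCP to the grasp point, in m); y points along the fingers, x is the direction in which the jaws open and shut, and the axes are right-handed (so a half turn about y gives the same grasp; the last joint's range is limited). The gripper opens to 85 mm and grips with 20 to 120 N. Pads are 22 mm wide; open, the fingers measure 114 mm over their backs; the gripper's body (76 mm by 85 mm) begins 54 mm behind the grasp point. The pads swing forward as they close: fully open they stand 13 mm farther back than shut.
Start: joints at [1.056, 0.426, 0.074, 1.606, -0.034, 1.111, -0.067], TCP at [0.241, -0.631, 0.231] pointing down, gripper open.
Joint ranges: [-2.85, 2.85], [-0.5, 2.14], [-1.23, 1.37], [0.21, 2.46], [-1.02, 4.16], [0.16, 2.05], [-2.73, 2.73]. Speed limits (rad/s): [1.89, 1.89, 2.39, 2.39, 3.01, 3.01, 3.01].

INTERFACE

Orientations are given as [roll, pitch, yaw] about the fixed x, y, z axes, in that order (R = Rz(yaw) Ry(pitch) Rx(roll)).
In Python, from plant import readout, optics, finish_job, env gives the robot as it stands. The module is installed in compiled form; this text tells all that it offers.
- The arm moves only by the tool move_arm, never from a script. Its argument "plan" is one flat list of numbers, 7 for each row, row after row: the turn, a rotation vector about the world's x, y, z in rad, then the shift along the world's x, y, z in m, then the closure, from 0 (fully open) to 1 (shut). A call has 1 to 8 rows; each row shifts and turns the pose as measured when the row begins; what a row does not reach is not made up. A row lasts 1/10 s, in which the tool goes at most 50 mm and 8.59 degrees, less where a joint would pass 70% of its speed; a pose out of reach is approached as far as the arm can. A call is refused whole if a number of a shift passes 0.05 or a number of a turn 0.15, either way. A call with a gripper value outside its range is refused whole. The fingers move at their own pace and stop on an object; "force" is the grip in N (left out, the last holds). Time passes only in rows, so rows that do not move let the fingers close. It gives the time, the measured TCP pose, the force and the opening at its end, in the units of the state.
- readout.get_obs(): the state, without advancing time (a new reading comes with each control period).
- optics.snapshot(name): name is "scene" or "top" or "wrist"; returns the picture (480x640x3 uint8, red, green, blue); there is no depth.
- optics.camera_model(name): a dict with "camera_matrix" (3x3 intrinsics, pixels), "view" (4x4, takes a point from world to camera coordinates). Camera axes: x right, y up, looking along -z (the intrinsics and any distortion apply to the point x, -y, -z); pixel columns grow to the right and rows downward; lengths in m; the calibration is good to about 2 mm. A picture is of the moment at which its call begins: read the wrist's pose just before it. camera_model takes no time and is no camera call; for the wrist camera it gives the pose at the moment of the call.
- finish_job(): hands the job in, once; it reports no verdict.
The state is a dict: "clock": time; "joints": joint angles; "joint_vel": joint speeds; "effort": joint torques, N m; "eef_pos": TCP position; "tool_rot": TCP orientation; "force": force on the tool from outside, world axes, zero at the start; "moment": the same for the moment, N m; "width": opening from 0.0 (shut) to 1.0 (fully open).
Only numpy, scipy, OpenCV 4.12 (cv2) and the standard library are available. Lean on these libraries where they do the work, as an engineer would, in place of code of your own. Each camera call takes 0.05 s, during which the arm holds its last target.

TASK

Gather the two red-capped amber vials and the two blue-capped vials from the bench into the wells of the round aluminium rotor, each standing upright and fully down in a well of its own. The rotor must run balanced: amber and clear vials differ in weight, so the two amber ones go in wells directly opposite each other across the centre, and the two blue-capped ones likewise. Leave the white-capped vials standing where they are, and do not knock over the flask or the beaker.

Things in the scene. Friction and masses are not known exactly. Their poses are not given: they have to be found in the camera images.
- rotor: Vial rotor: round bright aluminium drum, 175 mm in diameter, 44 mm high, fixed on the bench, with a steel nut 33 mm wide and 10 mm high in the middle of its top. Six empty round wells in a hexagon round the nut, centres 60 mm from the drum's axis, at 0, 60, 120, 180, 240 and 300 degrees from the rotor's x axis. Origin at the centre of the underside, z up.
- well_0 (a point): Centre of the floor of the rotor's well at 0 degrees, 14 mm above the rotor's underside; fixed to the rotor, axes as the rotor's. All six wells are alike: a dark funnel, 41 mm wide at the drum's top, narrows to 31 mm at 21 mm above the flat well floor and goes straight down from there; 30 mm deep in all, so a seated vial sticks up 28 mm above the drum.
- amber_1: Brown (amber) glass vial, dark, with a red cap, one of two alike, about 36 g. Loose screw-cap glass vial, 23 mm in diameter, 58 mm tall, standing upright on the bench at the start. Origin at the centre of its underside, z along its axis.
- amber_2: Brown (amber) glass vial, dark, with a red cap, one of two alike, about 36 g. Loose screw-cap glass vial, 23 mm in diameter, 58 mm tall, standing upright on the bench at the start. Origin at the centre of its underside, z along its axis.
- blue_1: Clear glass vial with a blue cap, one of two alike, about 28 g. Loose screw-cap glass vial, 23 mm in diameter, 58 mm tall, standing upright on the bench at the start. Origin at the centre of its underside, z along its axis.
- blue_2: Clear glass vial with a blue cap, one of two alike, about 28 g. Loose screw-cap glass vial, 23 mm in diameter, 58 mm tall, standing upright on the bench at the start. Origin at the centre of its underside, z along its axis.
- white_1: Clear glass vial with a white cap, one of two alike, not part of the run. Loose screw-cap glass vial, 23 mm in diameter, 58 mm tall, standing upright on the bench at the start. Origin at the centre of its underside, z along its axis.
- white_2: Clear glass vial with a white cap, one of two alike, not part of the run. Loose screw-cap glass vial, 23 mm in diameter, 58 mm tall, standing upright on the bench at the start. Origin at the centre of its underside, z along its axis.
- flask: Loose conical glass flask, 70 mm wide at the foot, 100 mm tall. Origin at the centre of its underside. A bystander.
- beaker: Loose small glass beaker, 52 mm in diameter, 70 mm tall. Origin at the centre of its underside. A bystander.
Mind the look-alikes: they are no part of the job. Leave any yellow look-alike of the amber_2 alone.

How it is judged:
By the outcome, as a careful person would: the job done as asked, in the order asked, and still so for the second after the job is handed in, with the robot touching nothing.
It also fails if it takes over 96 s, if anything falls off the work surface, if the arm or the gripper's body presses on something with over 40 N, if the wrist force passes 120 N, or if a joint passes its speed limit or range.

## Working session

There is one attempt and no reset: what is moved stays moved. The work goes in short steps, Python scripts to look and compute and a tool call to move; the robot and the scene stay as the last step left them, time stands still between calls to the robot, and variables do not carry over. Pictures are saved under pics/ and viewed, and the job is handed in when it is done.

Besides the shell and the picture viewer there is one more tool, called after "Emit:" by a JSON object that holds its "name" and its "arguments", one argument or row to a line. move_arm: Moves the arm, as the interface text tells. Its arguments: {"type":"object","properties":{"plan":{"type":"array"},"force":{"type":"number"}},"required":["plan"]}

```bash
mkdir -p pics
python3 - <<'E'
from plant import readout, optics, env
import cv2,numpy as np
print(readout.get_obs()); print(env.grasp_offset,[a for a in dir(env) if a[0]!='_'])
for n in("scene","top"):
    im=optics.snapshot(n); cv2.imwrite(f"pics/{n}0.png",im[:,:,::-1]); m=optics.camera_model(n); print(n,m)
E
```

```text
{'clock': 0.0, 'joints': array([ 1.05652793,  0.42672927,  0.07383924,  1.60664341, -0.03410181,
        1.1108061 , -0.06709558]), 'joint_vel': array([ 9.83093474e-04, -2.10670943e-04, -2.63261467e-06, -6.70359535e-06,
       -6.16006194e-04,  4.17941855e-04,  7.20864863e-04]), 'effort': array([-6.36391142e-04, -9.49800253e+01,  3.76108110e+00, -4.63508928e+01,
        1.93090952e-02,  1.00788256e-02,  1.14154037e-05]), 'eef_pos': array([ 0.24061927, -0.63019558,  0.23059601]), 'tool_rot': array([-1.57088815e+00,  1.32389799e-03, -1.20604654e+00]), 'force': array([-1.18366257, -0.19609568,  0.19346224]), 'moment': array([ 0.01615424,  0.00867713, -0.00552853]), 'width': 1.0082358582810842}
0.0187 ['Unreachable', 'grasp_offset']
scene {'camera_matrix': array([[571.92634393,   0.        , 320.6503289 ],
       [  0.        , 571.92634393, 247.65062512],
       [  0.        ,   0.        ,   1.        ]]), 'view': array([[-0.85766896, -0.5141861 , -0.00407624,  0.42883248],
       [ 0.33010042, -0.55665523,  0.7623442 , -0.19767991],
       [-0.39425585,  0.65249338,  0.64715895, -1.01057022],
       [ 0.        ,  0.        ,  0.        ,  1.        ]])}
top {'camera_matrix': array([[447.88950601,   0.        , 312.98743592],
       [  0.        , 447.88950601, 239.77982202],
       [  0.        ,   0.        ,   1.        ]]), 'view': array([[-2.66034695e-02, -9.99641293e-01, -3.08875040e-03,
         6.86112189e-03],
       [ 9.95836819e-01, -2.67714525e-02,  8.71339119e-02,
        -5.16779064e-01],
       [-8.71853467e-02, -7.57827006e-04,  9.96191819e-01,
        -1.11883341e+00],
       [ 0.00000000e+00,  0.00000000e+00,  0.00000000e+00,
         1.00000000e+00]])}
```

View pics/scene0.png

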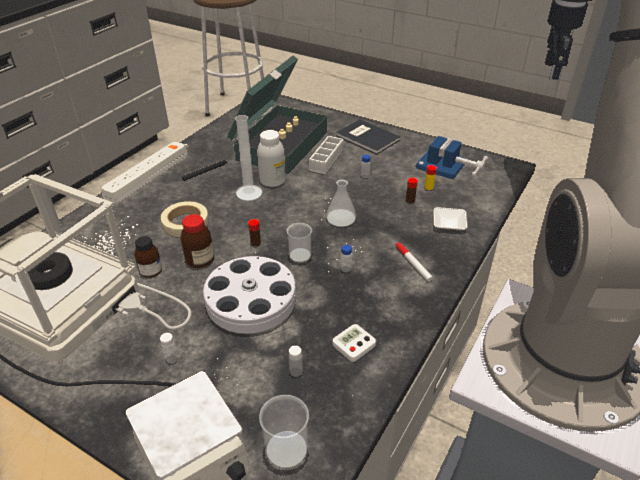

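View pics/top0.png

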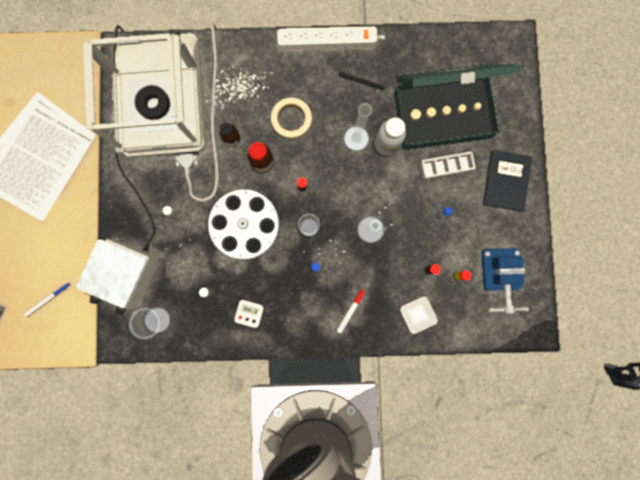

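```bash
cat > h.py <<'E'
import cv2,numpy as np
from plant import readout, optics
def pix(m,p):
    V,K=m["view"],m["camera_matrix"]; c=V[:3,:3]@np.asarray(p,float)+V[:3,3]
    q=K@np.array([c[0],-c[1],-c[2]]); return q[:2]/q[2]
def ray(m,uv):
    V,K=m["view"],m["camera_matrix"]; d=np.linalg.inv(K)@np.array([*uv,1.]); d=np.array([d[0],-d[1],-d[2]])
    R=V[:3,:3]; return -R.T@V[:3,3], R.T@d
def onz(m,uv,z):
    o,d=ray(m,uv); return o+d*(z-o[2])/d[2]
def cross(r1,r2):
    (a,d),(b,e)=r1,r2; s=np.linalg.lstsq(np.c_[d,-e],b-a,rcond=None)[0]
    p,q=a+s[0]*d,b+s[1]*e; return (p+q)/2,np.linalg.norm(p-q)
def blobs(im,name,amin=8):
    h=cv2.cvtColor(im,cv2.COLOR_RGB2HSV)
    m={'red':cv2.inRange(h,(0,180,90),(8,255,255))|cv2.inRange(h,(172,180,90),(180,255,255)),
       'blue':cv2.inRange(h,(105,150,80),(130,255,255)),
       'white':cv2.inRange(h,(0,0,190),(180,40,255)),
       'yellow':cv2.inRange(h,(18,140,90),(35,255,255))}[name]
    n,l,s,c=cv2.connectedComponentsWithStats(m)
    return [(c[i].round(1),s[i]) for i in range(1,n) if s[i,4]>=amin]
def save(im,n,crop=None,k=1):
    if crop: x,y,w,hh=crop; im=im[y:y+hh,x:x+w]
    cv2.imwrite(f"pics/{n}.png",cv2.resize(im,None,fx=k,fy=k,interpolation=cv2.INTER_CUBIC)[:,:,::-1])
E
python3 - <<'E'
from h import *
T=cv2.imread("pics/top0.png")[:,:,::-1].copy();S=cv2.imread("pics/scene0.png")[:,:,::-1].copy()
mt,ms=optics.camera_model("top"),optics.camera_model("scene")
for c in('red','blue','yellow','white'):
  for n,im,m in(("top",T,mt),("scene",S,ms)):
    for b in blobs(im,c):
      if b[1][4]<260: print(c,n,b[0],b[1],onz(m,b[0],.053).round(3))
a=S[165:215,390:450];cv2.imwrite("pics/c1.png",cv2.resize(a,None,fx=8,fy=8,interpolation=cv2.INTER_CUBIC)[:,:,::-1])
# rotor ellipse
h=cv2.cvtColor(T,cv2.COLOR_RGB2HSV); m=cv2.inRange(h,(0,0,170),(180,50,255))[180:270,195:290]
m=cv2.morphologyEx(m,cv2.MORPH_CLOSE,np.ones((3,3),np.uint8))
cs,hi=cv2.findContours(m,cv2.RETR_CCOMP,cv2.CHAIN_APPROX_NONE)
for i,c in enumerate(cs):
  if cv2.contourArea(c)>30:
    e=cv2.fitEllipse(c);p=np.array(e[0])+[195,180];print(hi[0][i][3],p.round(1),np.round(e[1],1),onz(mt,p,.044).round(4))
E
```

```text
red top [301.7 182.9] [298 178   9  11  75] [0.658 0.018 0.053]
red top [434.2 269. ] [429 265  11   9  84] [ 0.434 -0.304  0.053]
red top [465.3 275. ] [460 271  11   9  82] [ 0.417 -0.379  0.053]
red top [359.2 296. ] [355 290   9  13  57] [ 0.373 -0.117  0.053]
red scene [431.  169.4] [427 165   9  10  79] [ 0.414 -0.378  0.053]
red scene [412.  182.5] [408 178  10  10  86] [ 0.431 -0.302  0.053]
red scene [253.5 224.5] [248 219  11  12 110] [0.657 0.018 0.053]
red scene [401.4 248.1] [396 243  12  12  71] [ 0.352 -0.072  0.053]
red scene [352.  348.5] [350 347   5   4  16] [0.313 0.208 0.053]
blue top [447.6 210.9] [444 208   8   7  45] [ 0.577 -0.344  0.053]
blue top [510.4 258.6] [499 249  23  18 142] [ 0.454 -0.493  0.053]
blue top [497.5 253.9] [491 250  12  11  62] [ 0.467 -0.462  0.053]
blue top [484.  257.8] [483 255   4   6  10] [ 0.458 -0.428  0.053]
blue top [315.  266.6] [312 263   7   8  46] [ 0.448 -0.01   0.053]
blue top [487.6 268.2] [484 264  11   9  28] [ 0.432 -0.435  0.053]
blue top [512.4 280.3] [500 275  23  14 123] [ 0.401 -0.494  0.053]
blue top [493.  284.
[... 4729 characters left out ...]
97 -0.053  0.053]
white scene [294.6 350.2] [289 346  12  10  96] [0.394 0.261 0.053]
white scene [499.4 369.1] [493 364  14  11  84] [0.087 0.124 0.053]
white scene [611.5 416.4] [604 411  15  12  99] [-0.085  0.124  0.053]
white scene [285.8 435.7] [274 433  24   5  50] [0.318 0.402 0.053]
-1 [242.9 223.8] [68.9 69.8] [0.56   0.1678 0.044 ]
0 [253. 245.] [16.2 16.3] [0.5058 0.1433 0.044 ]
0 [229.  243.2] [16.1 16.5] [0.512  0.2031 0.044 ]
0 [266.7 225.2] [16.2 16.3] [0.5548 0.108  0.044 ]
0 [219.  221.9] [16.  16.5] [0.5664 0.2277 0.044 ]
0 [256.2 204. ] [16.2 16.4] [0.6093 0.1335 0.044 ]
0 [232.8 202.2] [16.  16.4] [0.6153 0.1924 0.044 ]
-1 [202.8 184.7] [26.1 30.4] [0.6623 0.268  0.044 ]
```

View pics/c1.png

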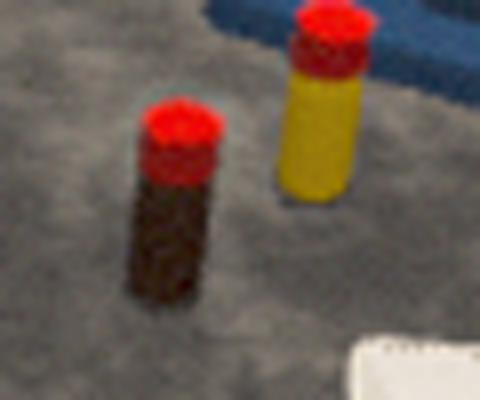

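Run:
```python
from h import *
S=cv2.imread("pics/scene0.png")[:,:,::-1].copy();ms=optics.camera_model("scene")
save(S,"c2",(235,140,150,140),5)
h=cv2.cvtColor(S,cv2.COLOR_RGB2HSV); a=h[250:335,195:305]
m=cv2.inRange(a,(0,0,0),(180,255,95));m=cv2.morphologyEx(m,cv2.MORPH_OPEN,np.ones((3,3)))
P=[]
for c in cv2.findContours(m,cv2.RETR_EXTERNAL,cv2.CHAIN_APPROX_NONE)[0]:
  if 80<cv2.contourArea(c)<600:
    e=cv2.fitEllipse(c);p=np.array(e[0])+[195,250];w=onz(ms,p,.044);print(p.round(1),np.round(e[1],1),w.round(4))
```

```text
[298.5 318.7] [13. 28.] [0.4319 0.1906 0.044 ]
[232.2 314.9] [37.8 71.9] [0.5401 0.2442 0.044 ]
[259.1 306.2] [14.2 20.6] [0.511  0.2017 0.044 ]
[227.1 303.8] [13.9 20.8] [0.5655 0.2268 0.044 ]
[280.  288.2] [13.2 20.1] [0.5044 0.1428 0.044 ]
[218.4 283. ] [12.4 19.9] [0.6141 0.1915 0.044 ]
[269.6 268.6] [11.9 19.3] [0.5529 0.1075 0.044 ]
[239.9 266.2] [11.9 18.6] [0.6078 0.1318 0.044 ]
[204.4 264. ] [ 7.6 22. ] [0.6728 0.1625 0.044 ]
[282.  256.7] [12.6 45.2] [0.5518 0.0652 0.044 ]
```

View pics/c2.png

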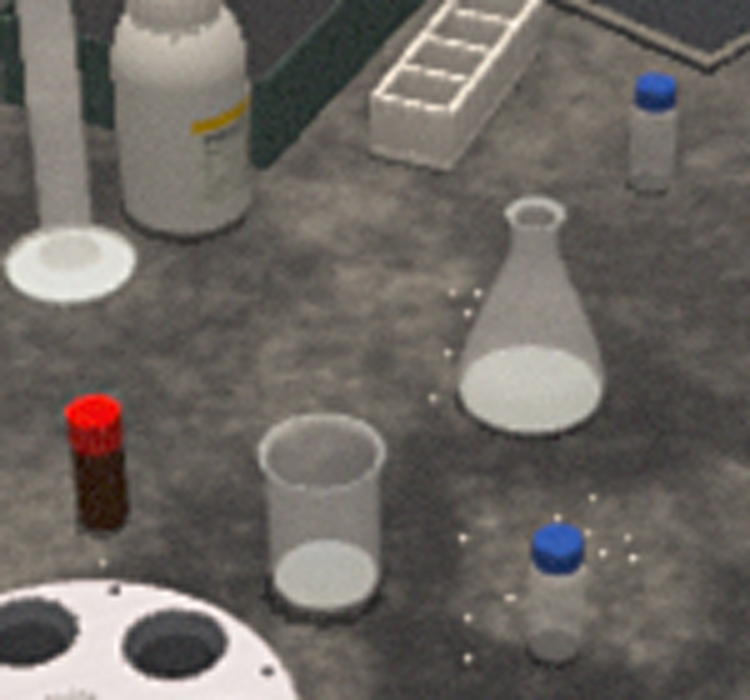

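Emit:
{"name": "move_arm", "arguments": {
  "plan": [0, 0, 0, 0.025, 0.041, 0, 0.3, 0, 0, 0, 0.025, 0.041, 0, 0.47, 0, 0, 0, 0.025, 0.041, 0, 0.47, 0, 0, 0, 0.025, 0.041, 0, 0.47, 0, 0, 0, 0.025, 0.041, 0, 0.47, 0, 0, 0, 0.025, 0.041, 0, 0.47, 0, 0, 0, 0.025, 0.041, 0, 0.47],
  "force": 30
}}

```text
clock: 0.8
eef_pos: [0.4133, -0.3369, 0.2278]
tool_rot: [-1.575, 0.003, -1.217]
force: [0.7, -0.5, -0.7]
width: 0.53
```

Emit:
{"name": "move_arm", "arguments": {
  "plan": [0.005, 0, 0.01, 0.0195, 0.034, -0.02, 0.47, 0, 0, 0, 0, 0, -0.045, 0.47, 0, 0, 0, 0, 0, -0.045, 0.47, 0, 0, 0, 0, 0, -0.03, 0.47]
}}

```text
clock: 1.2
eef_pos: [0.4402, -0.2944, 0.0886]
tool_rot: [-1.565, 0.002, -1.195]
force: [0.5, -0.4, -1.0]
width: 0.534
```

Run:
```python
from h import *
o=readout.get_obs();print(o['eef_pos'],o['tool_rot'],o['joints'].round(2))
im=optics.snapshot("wrist");save(im,"w1")
S=optics.snapshot("scene");save(S,"s1",(340,80,160,150),5)
```

```text
[ 0.44024922 -0.29440588  0.08859884] [-1.56462492e+00  1.51547366e-03 -1.19524589e+00] [ 0.57  0.37 -0.11  2.05  0.05  0.72 -0.78]
```

View pics/w1.png

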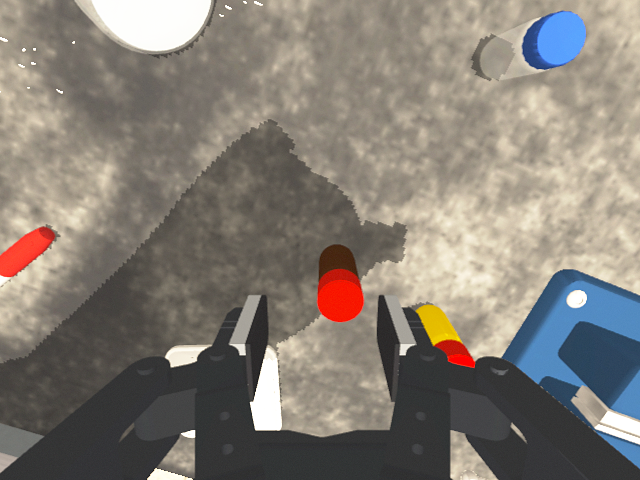

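View pics/s1.png

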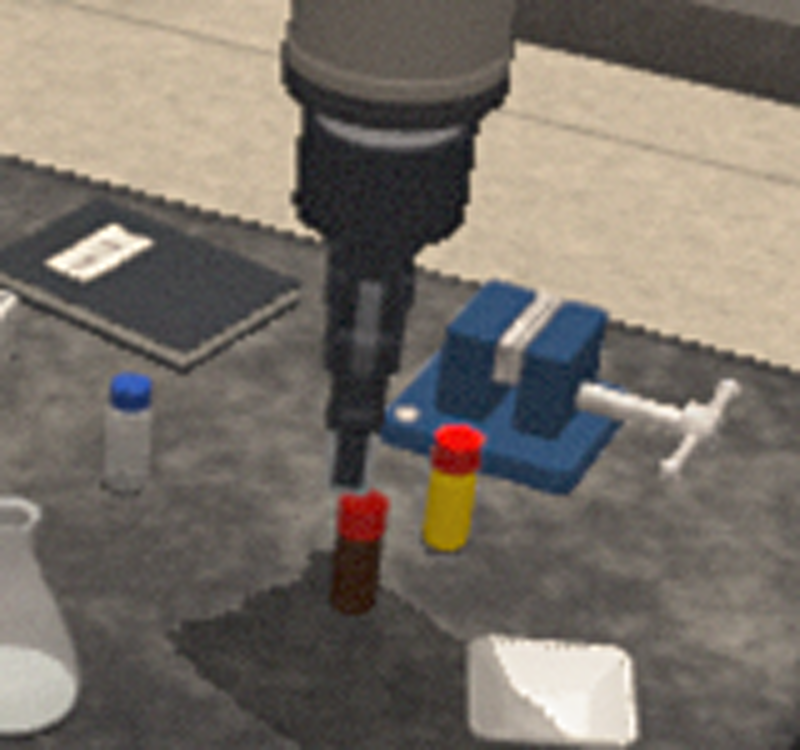

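```bash
cat >> h.py <<'E'
def wr(col,name=None,amin=300):
    o=readout.get_obs();m=optics.camera_model("wrist");im=optics.snapshot("wrist")
    if name: save(im,name)
    print('tcp',o['eef_pos'].round(4),'rot',o['tool_rot'].round(3))
    for c,s in blobs(im,col,amin):
        # top face: cap disc centre approx at z .058 / centroid at .055
        print(col,c,s,'z.055:',onz(m,c,.055).round(4))
    return m,im
E
python3 - <<'E'
from h import *
m,im=wr('red')
o=readout.get_obs();print(pix(m,o['eef_pos']))
E
```

```text
tcp [ 0.4385 -0.2941  0.0874] rot [-1.568  0.005 -1.196]
red [ 25.3 249. ] [   0  225   55   50 1426] z.055: [ 0.4005 -0.1534  0.055 ]
red [341.8 293.2] [ 319  266   47   55 2041] z.055: [ 0.4354 -0.3059  0.055 ]
red [457.7 352.2] [435 339  42  29 714] z.055: [ 0.4261 -0.3762  0.055 ]
[324.98967977 313.57805477]
```

Emit:
{"name": "move_arm", "arguments": {
  "plan": [0, 0, 0, -0.0045, -0.01, 0, 0.47, 0, 0, 0, 0, 0, 0, 0.47]
}}

```text
clock: 1.55
eef_pos: [0.4359, -0.3071, 0.0928]
tool_rot: [-1.565, 0.001, -1.197]
force: [-0.9, 0.0, 0.1]
width: 0.53
```

Run:
```python
from h import *
m,im=wr('red')
```

```text
tcp [ 0.4359 -0.3071  0.0928] rot [-1.565e+00  1.000e-03 -1.197e+00]
red [ 16.3 232.2] [   0  213   40   48 1037] z.055: [ 0.4026 -0.1581  0.055 ]
red [319.8 276.4] [ 297  250   47   53 1966] z.055: [ 0.4352 -0.3062  0.055 ]
red [441.7 340.1] [423 323  35  41 713] z.055: [ 0.4244 -0.3813  0.055 ]
```

Emit:
{"name": "move_arm", "arguments": {
  "plan": [0, 0, 0, 0, 0.001, -0.03, 0.47, 0, 0, 0, 0, 0, -0.025, 0.47, 0, 0, 0, 0, 0, 0, 0.47]
}}

```text
clock: 1.9
eef_pos: [0.4391, -0.3082, 0.0417]
tool_rot: [-1.558, -0.007, -1.199]
force: [0.7, -0.2, 0.6]
width: 0.53
```

Emit:
{"name": "move_arm", "arguments": {
  "plan": [-0.004, 0.01, 0, -0.003, 0.002, -0.011, 0.47, 0, 0, 0, 0, 0, 0, 0.47, 0, 0, 0, 0, 0, 0, 0.85, 0, 0, 0, 0, 0, 0, 0.85, 0, 0, 0, 0, 0, 0, 0.85, 0, 0, 0, 0, 0, 0, 0.85]
}}

```text
clock: 2.5
eef_pos: [0.4382, -0.3076, 0.0351]
tool_rot: [-1.566, -0.012, -1.2]
force: [-0.8, -0.4, 0.9]
width: 0.245
```

Run:
```python
from h import *
m,im=wr('red','w2')
```

```text
tcp [ 0.4382 -0.3076  0.0351] rot [-1.566 -0.012 -1.2  ]
red [322.2 343.2] [ 293  305   59   76 3840] z.055: [ 0.4364 -0.3082  0.055 ]
```

View pics/w2.png

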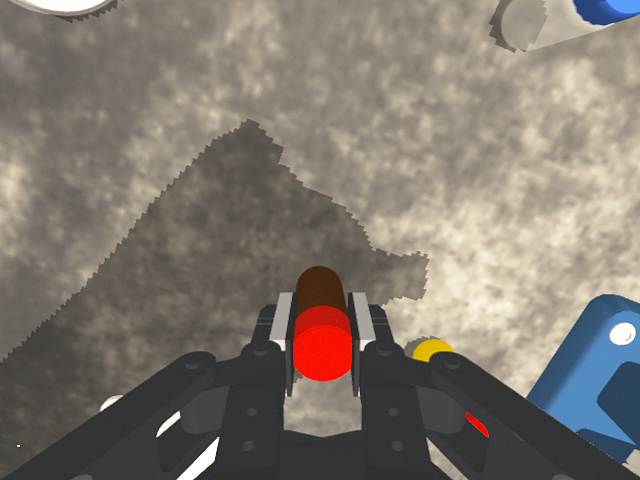

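Emit:
{"name": "move_arm", "arguments": {
  "plan": [0, 0, 0, 0, 0, 0, 0.85, 0, 0, 0, 0, 0, 0.03, 0.85, 0, 0, 0, 0, 0, 0.05, 0.85, 0, 0, 0, 0, 0, 0.05, 0.85, 0, 0, 0, 0, 0.02, 0.015, 0.85, 0, 0, 0, 0.01, 0.04, 0, 0.85, 0, 0, 0, 0.012, 0.045, 0, 0.85, 0, 0, 0, 0.012, 0.045, 0, 0.85],
  "force": 40
}}

```text
clock: 3.35
eef_pos: [0.4698, -0.1587, 0.1867]
tool_rot: [-1.566, -0.013, -1.211]
force: [0.7, 0.6, 0.3]
width: 0.236
```

Run:
```python
from h import *
m,im=wr('red','w3')
```

```text
tcp [ 0.4698 -0.1587  0.1867] rot [-1.566 -0.013 -1.211]
red [244.3 295.1] [225 279  40  33 604] z.055: [ 0.3953 -0.123   0.055 ]
red [322.1 343.1] [ 294  305   58   76 3766] z.055: [ 0.3755 -0.1961  0.055 ]
red [539.1 365.4] [522 350  36  32 831] z.055: [ 0.4185 -0.3772  0.055 ]
```

View pics/w3.png

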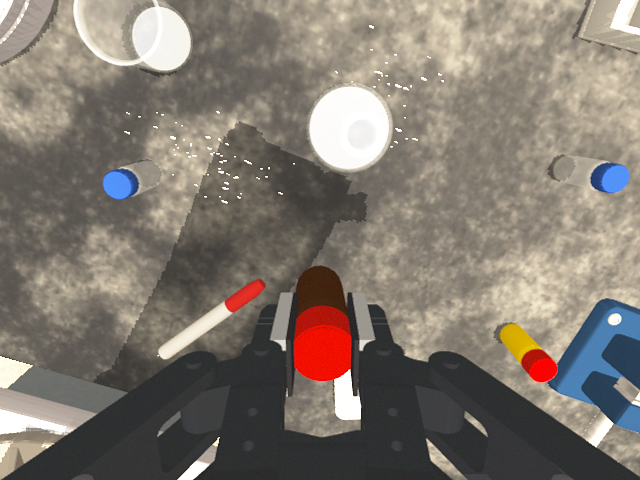

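Emit:
{"name": "move_arm", "arguments": {
  "plan": [0, 0, 0, 0.014, 0.045, 0, 0.85, 0, 0, 0, 0.014, 0.045, 0, 0.85, 0, 0, 0, 0.014, 0.045, 0, 0.85, 0, 0, 0, 0.014, 0.045, 0, 0.85, 0, 0, 0, 0.014, 0.045, 0, 0.85, 0, 0, 0, 0.01, 0.03, -0.01, 0.85, 0, 0, 0, 0, 0, 0, 0.85]
}}

```text
clock: 4.1
eef_pos: [0.5512, 0.1112, 0.1777]
tool_rot: [-1.561, -0.011, -1.202]
force: [0.2, -0.6, -0.1]
width: 0.233
```

Emit:
{"name": "move_arm", "arguments": {
  "plan": [-0.003, 0.009, 0, 0.004, -0.003, -0.04, 0.85, 0, 0, 0, 0, 0, -0.02, 0.85, 0, 0, 0, 0, 0, 0, 0.85]
}}

```text
clock: 4.4
eef_pos: [0.5557, 0.1088, 0.1166]
tool_rot: [-1.57, -0.011, -1.2]
force: [0.4, -0.5, 0.5]
width: 0.238
```

Run:
```python
from h import *
m,im=wr('red','w4')
S=optics.snapshot("scene");save(S,"s4",(190,180,130,140),5)
```

```text
tcp [0.5557 0.1088 0.1166] rot [-1.57  -0.011 -1.2  ]
red [554.9 144.8] [ 525  123   60   47 2258] z.055: [0.6591 0.0175 0.055 ]
red [322.2 343.9] [ 294  306   57   76 3714] z.055: [0.5036 0.0877 0.055 ]
```

View pics/w4.png

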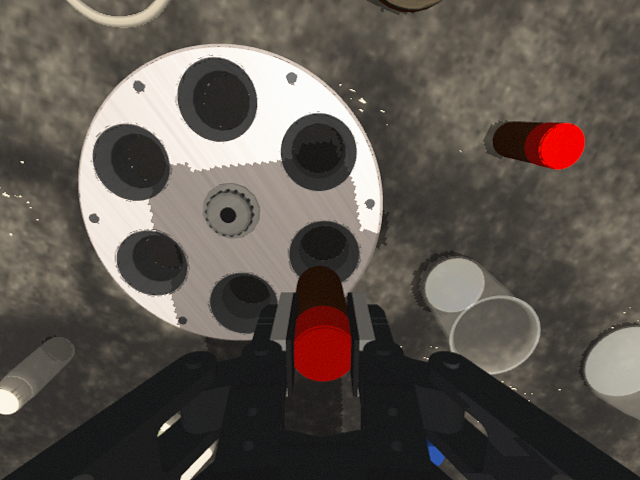

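View pics/s4.png

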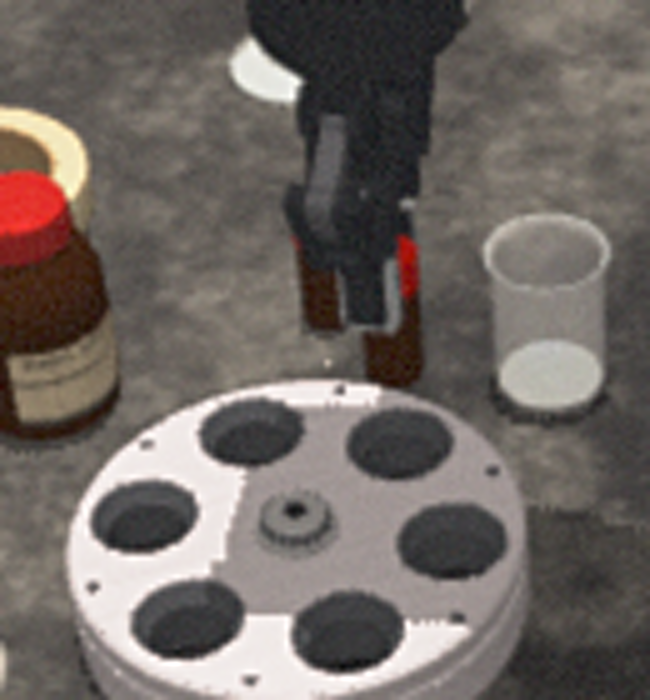

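Run:
```python
from h import *
m=optics.camera_model("wrist")
for uv in [(324,253),(318,151),(217,98),(131,161),(152,262),(243,302),(319,280)]: print(uv,onz(m,uv,.044).round(4))
ms=optics.camera_model("scene")
for z in(.07,.08,.09): print(pix(ms,(.554,.108,z)))
```

```text
(324, 253) [0.5563 0.1065 0.044 ]
(318, 151) [0.6115 0.1316 0.044 ]
(217, 98) [0.6179 0.1917 0.044 ]
(131, 161) [0.5688 0.2269 0.044 ]
(152, 262) [0.5136 0.2018 0.044 ]
(243, 302) [0.5074 0.1422 0.044 ]
(319, 280) [0.5386 0.1029 0.044 ]
[268.17822151 258.72674236]
[267.85033141 254.85198937]
[267.51858414 250.93165537]
```

Emit:
{"name": "move_arm", "arguments": {
  "plan": [0, 0, 0, 0.001, -0.001, -0.03, 0.85, 0, 0, 0, 0, 0, -0.02, 0.85, 0, 0, 0, 0, 0, 0, 0.85]
}}

```text
clock: 4.8
eef_pos: [0.5607, 0.1071, 0.0727]
tool_rot: [-1.56, -0.013, -1.203]
force: [-0.1, -0.1, -0.1]
width: 0.241
```

Emit:
{"name": "move_arm", "arguments": {
  "plan": [-0.003, 0.009, 0, -0.004, 0.001, -0.015, 0.85, 0, 0, 0, 0, 0, 0, 0.85]
}}

```text
clock: 5.0
eef_pos: [0.5576, 0.1079, 0.0595]
tool_rot: [-1.568, -0.014, -1.204]
force: [0.0, -0.7, 0.6]
width: 0.241
```

Emit:
{"name": "move_arm", "arguments": {
  "plan": [0, 0, 0, -0.001, 0, -0.008, 0.85, 0, 0, 0, 0, 0, 0, 0.85, 0, 0, 0, 0, 0, 0, 0.85]
}}

```text
clock: 5.3
eef_pos: [0.5578, 0.1081, 0.053]
tool_rot: [-1.565, -0.014, -1.204]
force: [0.1, 0.1, -0.5]
width: 0.238
```

Run:
```python
from h import *
m,im=wr('red','w5')
S=optics.snapshot("scene");save(S,"s5",(190,180,130,140),5)
```

```text
tcp [0.5578 0.1081 0.053 ] rot [-1.565 -0.014 -1.204]
red [623.5 159.8] [ 602  130   38   64 1669] z.055: [0.6561 0.0274 0.055 ]
red [322.3 343.9] [ 294  306   57   75 3671] z.055: [0.5448 0.103  0.055 ]
```

View pics/s5.png

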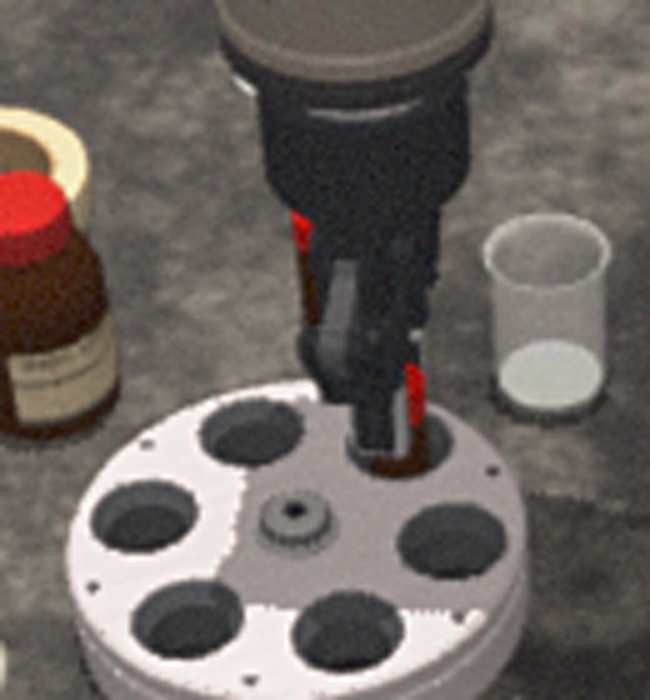

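View pics/w5.png

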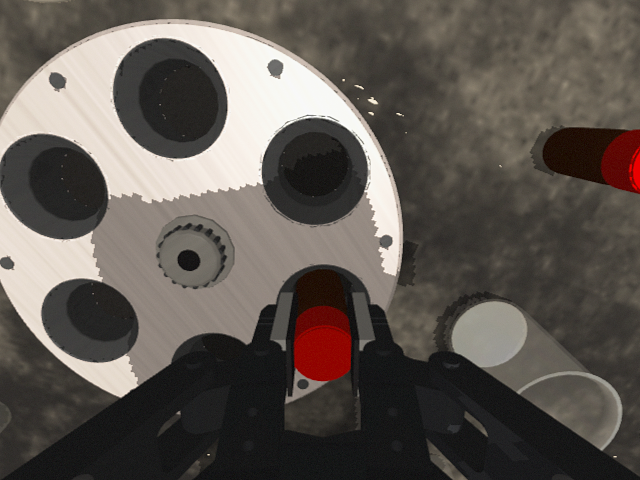

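Emit:
{"name": "move_arm", "arguments": {
  "plan": [0, 0, 0, -0.001, 0, -0.004, 0.85, 0, 0, 0, 0, 0, 0, 0.7, 0, 0, 0, 0, 0, 0, 0.5, 0, 0, 0, 0, 0, 0, 0.5, 0, 0, 0, 0, 0, 0, 0.5, 0, 0, 0, 0, 0, 0.02, 0.5, 0, 0, 0, 0, 0, 0.04, 0.5, 0, 0, 0, 0, 0, 0.03, 0.5]
}}

```text
clock: 6.2
eef_pos: [0.5539, 0.1076, 0.1375]
tool_rot: [-1.572, -0.013, -1.203]
force: [0.2, -0.9, -0.8]
width: 0.496
```

Run:
```python
from h import *
m,im=wr('red','w6')
S=optics.snapshot("scene");save(S,"s6",(190,180,130,140),5)
```

```text
tcp [0.5539 0.1076 0.1375] rot [-1.572 -0.013 -1.203]
red [533.1 137.1] [ 507  117   53   43 1839] z.055: [0.6591 0.0173 0.055 ]
red [318.4 253.2] [ 299  231   40   45 1432] z.055: [0.5491 0.1071 0.055 ]
```

View pics/s6.png

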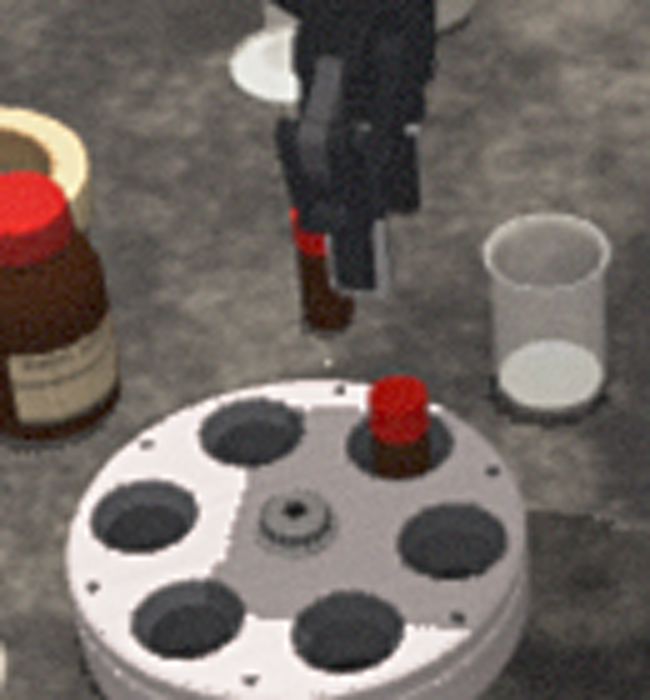

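View pics/w6.png

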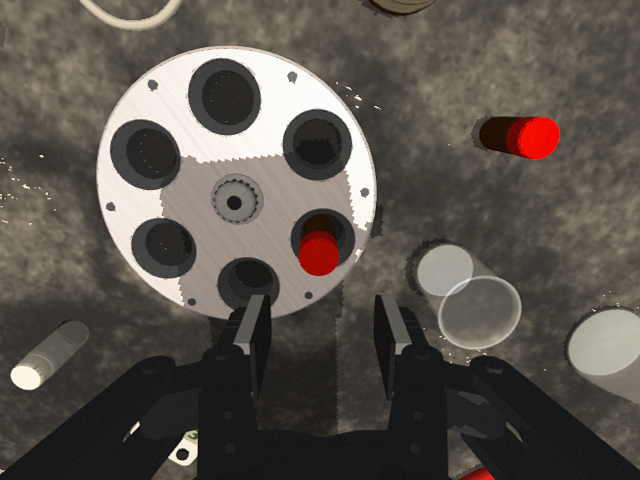

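Emit:
{"name": "move_arm", "arguments": {
  "plan": [0, 0, 0, 0.035, -0.03, 0, 0.5, 0, 0, 0, 0.035, -0.03, 0, 0.5, 0, 0, 0, 0.028, -0.024, 0, 0.5, 0, 0, 0, 0, 0, 0, 0.5, 0, 0, 0, 0, 0, 0, 0.5]
}}

```text
clock: 6.8
eef_pos: [0.6565, 0.0212, 0.1391]
tool_rot: [-1.566, -0.015, -1.201]
force: [-0.5, 1.2, -0.3]
width: 0.499
```

Run:
```python
from h import *
m,im=wr('red')
```

```text
tcp [0.6565 0.0212 0.1391] rot [-1.566 -0.015 -1.201]
red [169.5  50.7] [ 115    0  110  106 9239] z.055: [0.7312 0.1364 0.055 ]
red [329.6 243.4] [ 312  223   37   42 1264] z.055: [0.6603 0.0162 0.055 ]
red [136.9 345.4] [ 115  325   46   43 1347] z.055: [0.5456 0.1118 0.055 ]
```

Emit:
{"name": "move_arm", "arguments": {
  "plan": [0, 0, 0, 0.002, -0.004, -0.04, 0.5, 0, 0, 0, 0, 0, -0.03, 0.5, 0, 0, 0, 0, 0, 0, 0.5]
}}

```text
clock: 7.15
eef_pos: [0.6573, 0.0193, 0.0681]
tool_rot: [-1.564, -0.015, -1.198]
force: [-1.2, 1.0, 0.6]
width: 0.497
```

Run:
```python
from h import *
m,im=wr('red','w7')
```

```text
tcp [0.6573 0.0193 0.0681] rot [-1.564 -0.015 -1.198]
red [79.6 44.3] [    0     0   162   100 14082] z.055: [0.7212 0.1391 0.055 ]
red [330.6 293.4] [ 305  263   53   61 2567] z.055: [0.6608 0.0163 0.055 ]
red [ 54.  421.3] [ 30 402  54  47 830] z.055: [0.5463 0.1193 0.055 ]
```

Emit:
{"name": "move_arm", "arguments": {
  "plan": [0, 0, 0, 0.002, -0.003, -0.02, 0.5, 0, 0, 0, 0, 0, -0.014, 0.5, 0, 0, 0, 0, 0, 0, 0.5, 0, 0, 0, 0, 0, 0, 0.85, 0, 0, 0, 0, 0, 0, 0.85, 0, 0, 0, 0, 0, 0, 0.85, 0, 0, 0, 0, 0, 0, 0.85]
}}

```text
clock: 7.9
eef_pos: [0.6631, 0.0196, 0.0436]
tool_rot: [-1.554, -0.017, -1.196]
force: [0.1, 0.2, -0.3]
width: 0.228
```

Run:
```python
from h import *
m,im=wr('red','w8')
```

```text
tcp [0.6631 0.0196 0.0436] rot [-1.554 -0.017 -1.196]
red [54.3 54.2] [    0     0   120   119 12599] z.055: [0.7222 0.1327 0.055 ]
red [322. 333.] [ 296  297   53   72 3347] z.055: [0.6602 0.0186 0.055 ]
```

View pics/w8.png

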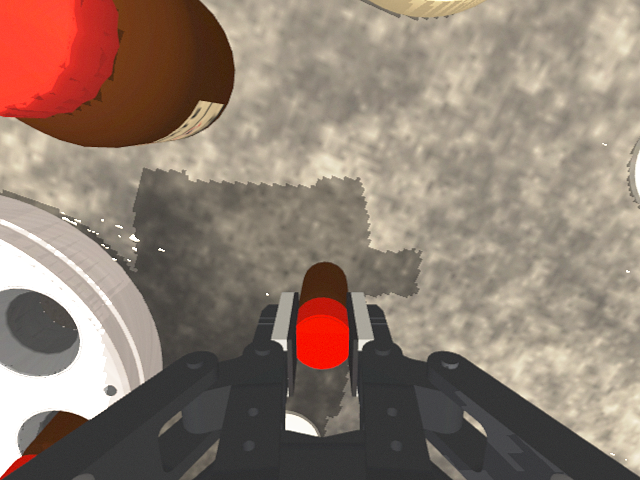

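Emit:
{"name": "move_arm", "arguments": {
  "plan": [0, 0, 0, 0, 0, 0, 0.5, 0, 0, 0, 0, 0, 0, 0.5, 0, 0, 0, 0, 0, 0, 0.5, -0.006, 0.015, 0, -0.002, 0, -0.011, 0.5, 0, 0, 0, 0, 0, 0, 0.5]
}}

```text
clock: 8.45
eef_pos: [0.6611, 0.0194, 0.0322]
tool_rot: [-1.571, -0.018, -1.196]
force: [0.5, -0.1, 0.1]
width: 0.502
```

Emit:
{"name": "move_arm", "arguments": {
  "plan": [0.016, 0.006, 0, 0, 0, -0.001, 0.5, 0, 0, 0, 0, 0, 0, 0.5, 0, 0, 0, 0, 0, 0, 0.85, 0, 0, 0, 0, 0, 0, 0.85, 0, 0, 0, 0, 0, 0, 0.85, 0, 0, 0, 0, 0, 0, 0.85]
}}

```text
clock: 9.05
eef_pos: [0.661, 0.0193, 0.0305]
tool_rot: [-1.572, 0.001, -1.196]
force: [-0.0, 0.1, -0.0]
width: 0.234
```

Run:
```python
from h import *
m,im=wr('red','w9')
```

```text
tcp [0.661  0.0193 0.0305] rot [-1.572e+00  1.000e-03 -1.196e+00]
red [34.7 47.4] [   0    0   82  112 7268] z.055: [0.7216 0.1291 0.055 ]
red [322.  344.9] [ 293  306   59   78 4005] z.055: [0.6615 0.0194 0.055 ]
```

Emit:
{"name": "move_arm", "arguments": {
  "plan": [0, 0, 0, 0, 0, 0.03, 0.85, 0, 0, 0, 0, 0, 0.045, 0.85, 0, 0, 0, -0.01, 0.02, 0.03, 0.85, 0, 0, 0, -0.018, 0.04, 0, 0.85, 0, 0, 0, -0.018, 0.04, 0, 0.85, 0, 0, 0, -0.018, 0.04, 0, 0.85, 0, 0, 0, -0.018, 0.04, 0, 0.85, 0, 0, 0, 0, 0, 0, 0.85]
}}

```text
clock: 9.9
eef_pos: [0.5748, 0.2039, 0.1407]
tool_rot: [-1.569, 0.001, -1.199]
force: [-1.1, 0.5, 0.0]
width: 0.239
```

Emit:
{"name": "move_arm", "arguments": {
  "plan": [0, 0, 0, -0.007, 0.023, -0.015, 0.85, 0, 0, 0, 0, 0, -0.02, 0.85, 0, 0, 0, 0, 0, 0, 0.85]
}}

```text
clock: 10.2
eef_pos: [0.5672, 0.2295, 0.1061]
tool_rot: [-1.567, 0.001, -1.196]
force: [0.1, -0.9, -1.0]
width: 0.238
```

Run:
```python
from h import *
m,im=wr('red','w10')
S=optics.snapshot("scene");save(S,"s10",(190,180,130,140),5)
```

```text
tcp [0.5672 0.2295 0.1061] rot [-1.567e+00  1.000e-03 -1.196e+00]
red [322.1 345.1] [ 293  306   59   78 3912] z.055: [0.5208 0.2112 0.055 ]
red [512.4 366.7] [ 486  342   54   52 1871] z.055: [0.5485 0.1002 0.055 ]
```

View pics/w10.png

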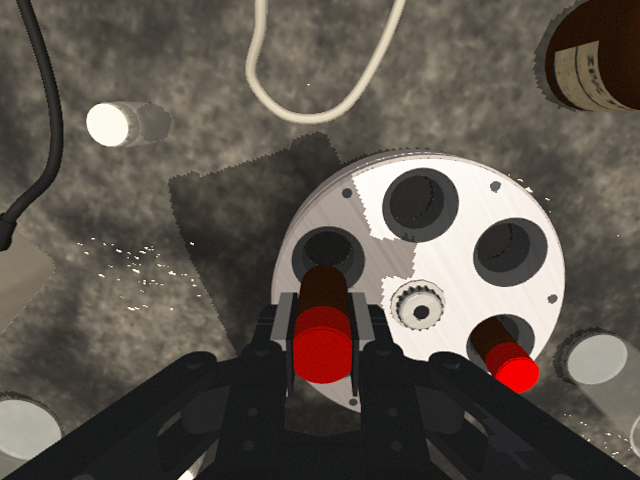

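View pics/s10.png

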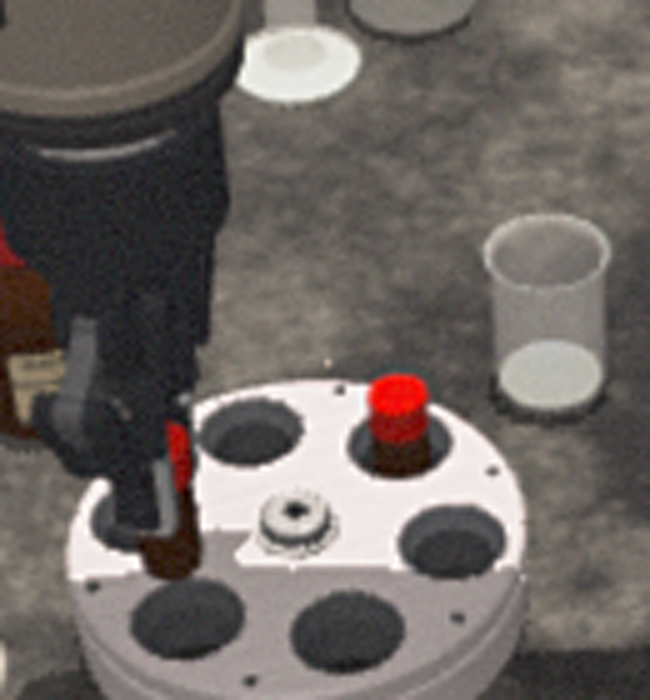

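Run:
```python
from h import *
m=optics.camera_model("wrist")
print(onz(m,(328,258),.044),readout.get_obs()['eef_pos']); ms=optics.camera_model("scene"); print((pix(ms,(.5675,.227,.075))-[190,180])*5)
```

```text
[0.56930666 0.22693493 0.044     ] [0.56837251 0.23015923 0.10832384]
[171.19611372 557.43395486]
```

Emit:
{"name": "move_arm", "arguments": {
  "plan": [0, 0, 0, 0.001, -0.002, -0.025, 0.85, 0, 0, 0, 0, 0, -0.015, 0.85, 0, 0, 0, 0, 0, 0, 0.85]
}}

```text
clock: 10.6
eef_pos: [0.5719, 0.2274, 0.0705]
tool_rot: [-1.56, 0.001, -1.199]
force: [-0.5, -0.4, -0.1]
width: 0.235
```

Emit:
{"name": "move_arm", "arguments": {
  "plan": [-0.003, 0.009, 0, -0.003, 0, -0.015, 0.85, 0, 0, 0, 0, 0, 0, 0.85, 0, 0, 0, 0, 0, -0.008, 0.85, 0, 0, 0, 0, 0, 0, 0.85]
}}

```text
clock: 11.0
eef_pos: [0.5699, 0.2273, 0.0481]
tool_rot: [-1.568, 0.002, -1.2]
force: [-0.0, 0.4, -0.8]
width: 0.236
```

Emit:
{"name": "move_arm", "arguments": {
  "plan": [0, 0, 0, -0.001, 0, -0.002, 0.85, 0, 0, 0, 0, 0, 0, 0.7, 0, 0, 0, 0, 0, 0, 0.5, 0, 0, 0, 0, 0, 0, 0.5, 0, 0, 0, 0, 0, 0, 0.5, 0, 0, 0, 0, 0, 0.02, 0.5, 0, 0, 0, 0, 0, 0.04, 0.5, 0, 0, 0, 0, 0, 0.03, 0.5]
}}

```text
clock: 11.8
eef_pos: [0.5667, 0.2266, 0.1355]
tool_rot: [-1.574, 0.002, -1.199]
force: [0.3, 0.6, 0.9]
width: 0.497
```

Run:
```python
from h import *
m,im=wr('red','w11')
S=optics.snapshot("scene");save(S,"s11",(190,180,130,140),5)
```

```text
tcp [0.5667 0.2266 0.1355] rot [-1.574  0.002 -1.199]
red [323.8 251.8] [ 304  229   41   46 1473] z.055: [0.5641 0.2246 0.055 ]
red [487.1 334.9] [ 465  313   46   45 1469] z.055: [0.5486 0.1014 0.055 ]
```

View pics/s11.png

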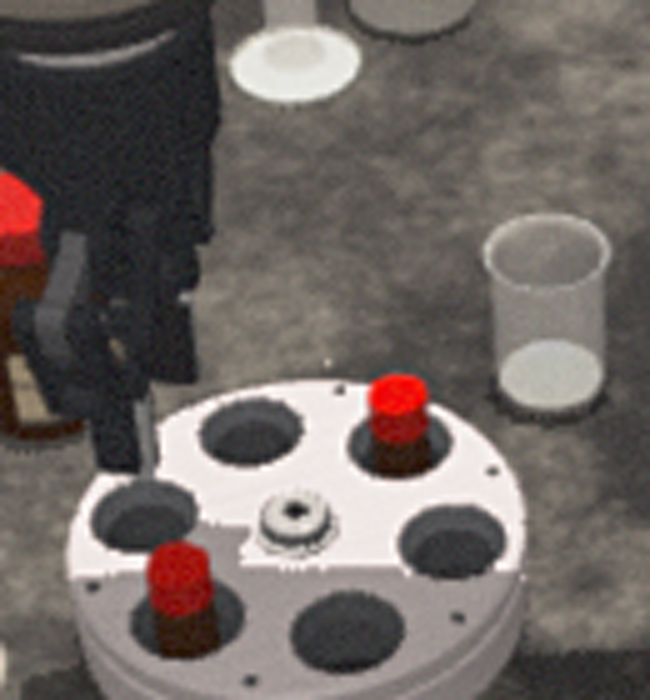

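View pics/w11.png

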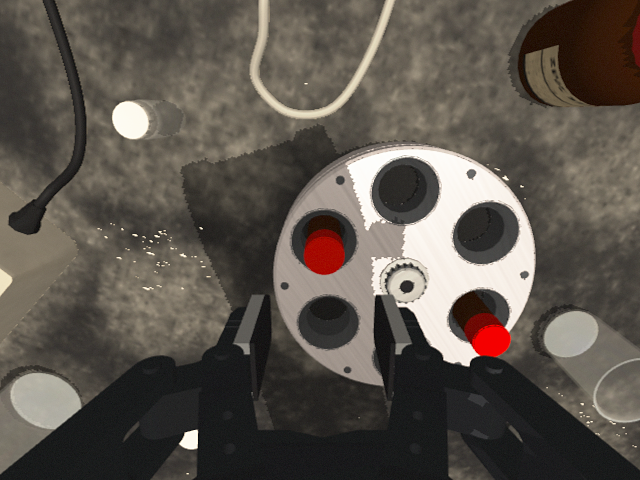

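Emit:
{"name": "move_arm", "arguments": {
  "plan": [0, 0, 0, -0.022, -0.043, 0.01, 0.5, 0, 0, 0, -0.022, -0.043, 0, 0.5, 0, 0, 0, -0.022, -0.043, 0, 0.5, 0, 0, 0, -0.022, -0.043, 0, 0.5, 0, 0, 0, -0.022, -0.043, 0, 0.5, 0, 0, 0, 0, 0, 0, 0.5, 0, 0, 0, 0, 0, 0, 0.5]
}}

```text
clock: 12.6
eef_pos: [0.4522, 0.0064, 0.1465]
tool_rot: [-1.567, 0.003, -1.199]
force: [1.3, 0.7, 0.2]
width: 0.5
```

Run:
```python
from h import *
m,im=wr('blue')
```

```text
tcp [0.4522 0.0064 0.1465] rot [-1.567  0.003 -1.199]
blue [347.5 258.1] [333 244  30  29 716] z.055: [ 0.4479 -0.0129  0.055 ]
```

Vial at about (0.449, −0.012), agreeing across all three cameras.

Emit:
{"name": "move_arm", "arguments": {
  "plan": [0, 0, 0, -0.003, -0.0185, -0.02, 0.5, 0, 0, 0, 0, 0, -0.04, 0.5, 0, 0, 0, 0, 0, -0.01, 0.5, 0, 0, 0, 0, 0, 0, 0.5]
}}

```text
clock: 13.05
eef_pos: [0.4518, -0.0089, 0.0751]
tool_rot: [-1.565, 0.003, -1.194]
force: [0.5, -0.2, -0.1]
width: 0.5
```

Run:
```python
from h import *
m,im=wr('blue')
```

```text
tcp [ 0.4518 -0.0089  0.0751] rot [-1.565  0.003 -1.194]
blue [327. 298.] [ 306  274   43   48 1655] z.055: [ 0.4493 -0.0124  0.055 ]
```

Emit:
{"name": "move_arm", "arguments": {
  "plan": [0, 0, 0, -0.003, -0.003, -0.02, 0.5, 0, 0, 0, 0, 0, -0.015, 0.5, 0, 0, 0, 0, 0, 0, 0.5]
}}

```text
clock: 13.4
eef_pos: [0.4522, -0.0098, 0.0436]
tool_rot: [-1.56, 0.001, -1.191]
force: [-0.2, -0.6, 0.5]
width: 0.499
```

Emit:
{"name": "move_arm", "arguments": {
  "plan": [-0.004, 0.01, 0, -0.002, -0.002, -0.011, 0.5, 0, 0, 0, 0, 0, 0, 0.5, 0, 0, 0, 0, 0, 0, 0.85, 0, 0, 0, 0, 0, 0, 0.85, 0, 0, 0, 0, 0, 0, 0.85, 0, 0, 0, 0, 0, 0, 0.85]
}}

```text
clock: 14.0
eef_pos: [0.4529, -0.0112, 0.0358]
tool_rot: [-1.567, -0.001, -1.19]
force: [-0.4, -0.3, 0.1]
width: 0.231
```

Run:
```python
from h import *
m,im=wr('blue','w12')
```

```text
tcp [ 0.4529 -0.0112  0.0358] rot [-1.567e+00 -1.000e-03 -1.190e+00]
blue [321.9 345.3] [ 295  314   55   62 2763] z.055: [ 0.4498 -0.0124  0.055 ]
```

View pics/w12.png

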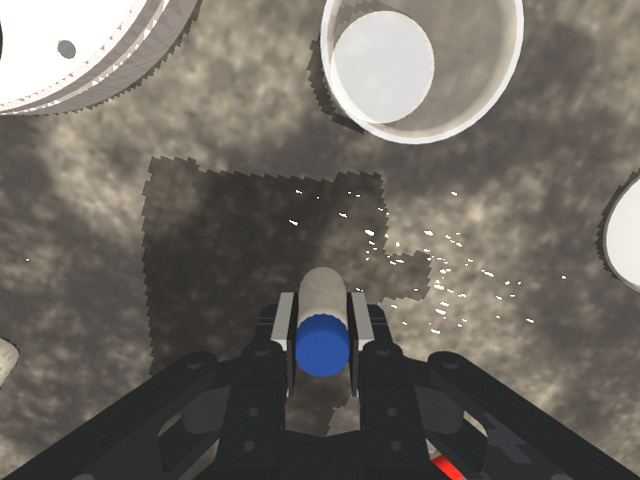

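Emit:
{"name": "move_arm", "arguments": {
  "plan": [0, 0, 0, 0, 0, 0.03, 0.85, 0, 0, 0, 0, 0, 0.045, 0.85, 0, 0, 0, 0.006, 0.02, 0.03, 0.85, 0, 0, 0, 0.012, 0.042, 0, 0.85, 0, 0, 0, 0.012, 0.042, 0, 0.85, 0, 0, 0, 0.012, 0.042, 0, 0.85, 0, 0, 0, 0.012, 0.042, 0, 0.85, 0, 0, 0, 0, 0, 0, 0.85]
}}

```text
clock: 14.85
eef_pos: [0.5068, 0.183, 0.1469]
tool_rot: [-1.564, 0.001, -1.196]
force: [0.3, -0.0, -0.4]
width: 0.236
```

Emit:
{"name": "move_arm", "arguments": {
  "plan": [0, 0, 0, 0.008, 0.02, -0.015, 0.85, 0, 0, 0, 0, 0, -0.02, 0.85, 0, 0, 0, 0, 0, 0, 0.85]
}}

```text
clock: 15.15
eef_pos: [0.5149, 0.2049, 0.1112]
tool_rot: [-1.564, 0.001, -1.194]
force: [-0.3, -0.6, -0.4]
width: 0.232
```

Run:
```python
from h import *
m,im=wr('blue','w13')
S=optics.snapshot("scene");save(S,"s13",(190,180,130,140),5)
```

```text
tcp [0.5149 0.2049 0.1112] rot [-1.564e+00  1.000e-03 -1.194e+00]
blue [321.8 352.8] [ 296  330   53   46 1917] z.055: [0.4606 0.1836 0.055 ]
```

View pics/w13.png

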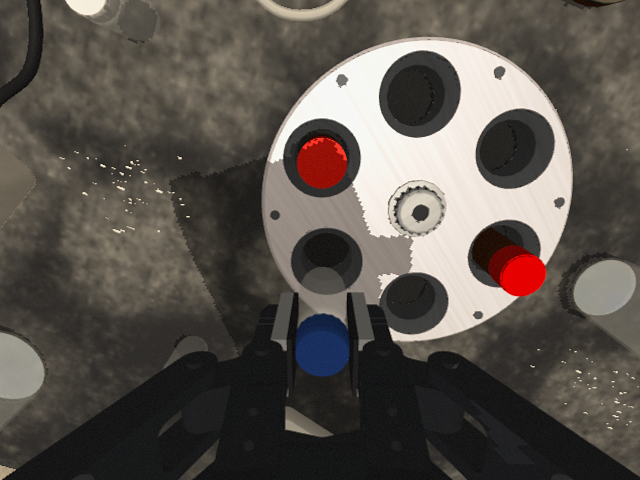

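View pics/s13.png

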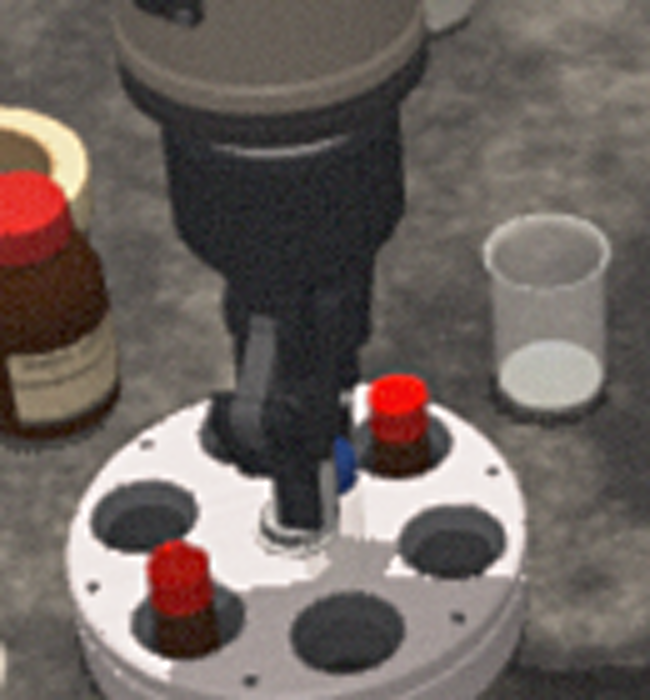

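Emit:
{"name": "move_arm", "arguments": {
  "plan": [-0.002, 0.006, 0, -0.001, -0.001, -0.025, 0.85, 0, 0, 0, 0, 0, -0.015, 0.85, 0, 0, 0, 0, 0, 0, 0.85]
}}

```text
clock: 15.55
eef_pos: [0.5168, 0.2035, 0.0756]
tool_rot: [-1.563, 0.001, -1.197]
force: [0.1, -0.6, -0.5]
width: 0.232
```

Emit:
{"name": "move_arm", "arguments": {
  "plan": [-0.002, 0.006, 0, -0.002, 0, -0.014, 0.85, 0, 0, 0, 0, 0, 0, 0.85, 0, 0, 0, 0, 0, -0.006, 0.85, 0, 0, 0, 0, 0, 0, 0.85]
}}

```text
clock: 15.95
eef_pos: [0.5159, 0.2034, 0.0565]
tool_rot: [-1.567, 0.001, -1.197]
force: [0.3, -0.7, -0.1]
width: 0.23
```

Emit:
{"name": "move_arm", "arguments": {
  "plan": [0, 0, 0, -0.001, 0, -0.006, 0.85, 0, 0, 0, 0, 0, 0, 0.85, 0, 0, 0, 0, 0, 0, 0.7, 0, 0, 0, 0, 0, 0, 0.5, 0, 0, 0, 0, 0, 0, 0.5, 0, 0, 0, 0, 0, 0, 0.5]
}}

```text
clock: 16.55
eef_pos: [0.5153, 0.2038, 0.051]
tool_rot: [-1.566, 0.001, -1.197]
force: [-0.1, -0.1, 0.2]
width: 0.502
```

Emit:
{"name": "move_arm", "arguments": {
  "plan": [0, 0, 0, 0, 0, 0.02, 0.5, 0, 0, 0, 0, 0, 0.04, 0.5, 0, 0, 0, 0, 0, 0.04, 0.5]
}}

```text
clock: 16.85
eef_pos: [0.512, 0.2025, 0.1489]
tool_rot: [-1.575, 0.001, -1.197]
force: [1.1, -1.3, 0.0]
width: 0.502
```

Run:
```python
from h import *
m,im=wr('blue','w14')
S=optics.snapshot("scene");save(S,"s14",(190,180,130,140),5)
```

```text
tcp [0.512  0.2025 0.1489] rot [-1.575e+00  1.000e-03 -1.197e+00]
blue [322.3 249.2] [307 235  32  30 756] z.055: [0.506  0.2001 0.055 ]
```

View pics/s14.png

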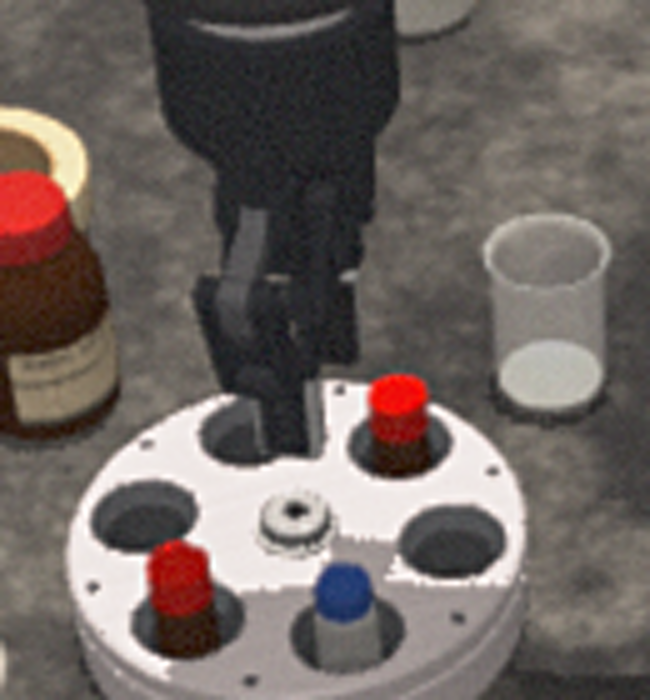

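View pics/w14.png

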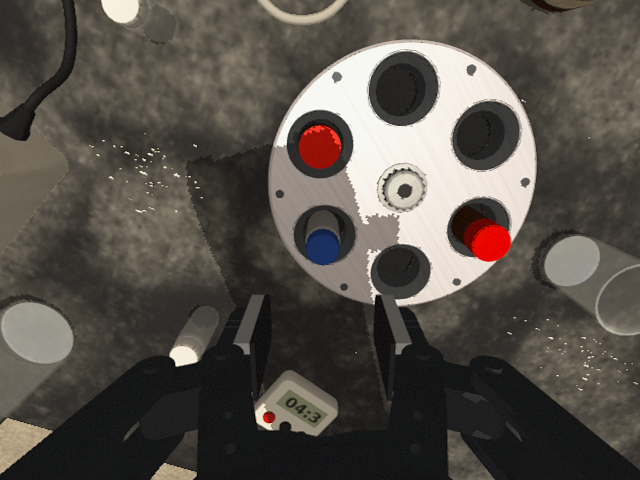

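Emit:
{"name": "move_arm", "arguments": {
  "plan": [0, 0, 0, 0.005, -0.045, 0.015, 0.5, 0, 0, 0, 0.005, -0.045, 0.01, 0.5, 0, 0, 0, 0.005, -0.045, 0, 0.5, 0, 0, 0, 0.005, -0.045, 0, 0.5, 0, 0, 0, 0.005, -0.045, 0, 0.5, 0, 0, 0, 0.005, -0.045, 0, 0.5, 0, 0, 0, 0.005, -0.045, 0, 0.5, 0, 0, 0, 0.005, -0.045, 0, 0.5]
}}

```text
clock: 17.75
eef_pos: [0.5542, -0.162, 0.1818]
tool_rot: [-1.56, 0.001, -1.185]
force: [0.3, 0.5, -0.3]
width: 0.505
```

Emit:
{"name": "move_arm", "arguments": {
  "plan": [0, 0, 0, 0.005, -0.045, 0, 0.5, 0, 0, 0, 0.005, -0.045, 0, 0.5, 0, 0, 0, 0.005, -0.04, 0, 0.5, 0, 0, 0, 0, 0, 0, 0.5, 0, 0, 0, 0, 0, 0, 0.5]
}}

```text
clock: 18.25
eef_pos: [0.5672, -0.3057, 0.1808]
tool_rot: [-1.561, -0.001, -1.193]
force: [0.3, 1.3, 0.2]
width: 0.499
```

Run:
```python
from h import *
m,im=wr('blue')
```

```text
tcp [ 0.5672 -0.3057  0.1808] rot [-1.561e+00 -1.000e-03 -1.193e+00]
blue [376.4 234.2] [363 220  28  29 644] z.055: [ 0.5776 -0.3447  0.055 ]
```

Emit:
{"name": "move_arm", "arguments": {
  "plan": [-0.003, 0.008, 0, 0.009, -0.039, -0.02, 0.5, 0, 0, 0, 0, 0, -0.045, 0.5, 0, 0, 0, 0, 0, -0.04, 0.5, 0, 0, 0, 0, 0, 0, 0.5]
}}

```text
clock: 18.7
eef_pos: [0.5783, -0.3418, 0.0752]
tool_rot: [-1.567, -0.004, -1.188]
force: [-0.6, 1.4, 0.1]
width: 0.501
```

Run:
```python
from h import *
m,im=wr('blue')
```

```text
tcp [ 0.5783 -0.3418  0.0752] rot [-1.567 -0.004 -1.188]
blue [327.8 296.6] [ 307  276   43   41 1356] z.055: [ 0.5766 -0.3455  0.055 ]
blue [467.  467.5] [448 450  45  30 553] z.055: [ 0.5081 -0.4569  0.055 ]
```

Emit:
{"name": "move_arm", "arguments": {
  "plan": [0, 0, 0, -0.001, -0.003, -0.02, 0.5, 0, 0, 0, 0, 0, -0.015, 0.5, 0, 0, 0, 0, 0, 0, 0.5]
}}

```text
clock: 19.05
eef_pos: [0.5826, -0.3435, 0.0488]
tool_rot: [-1.56, -0.01, -1.184]
force: [-1.2, 0.2, 0.0]
width: 0.504
```

Emit:
{"name": "move_arm", "arguments": {
  "plan": [0.005, 0.012, 0, -0.004, -0.001, -0.016, 0.5, 0, 0, 0, 0, 0, 0, 0.5]
}}

```text
clock: 19.25
eef_pos: [0.5799, -0.3444, 0.0349]
tool_rot: [-1.567, -0.003, -1.183]
force: [-0.8, 0.5, -0.5]
width: 0.5
```

Emit:
{"name": "move_arm", "arguments": {
  "plan": [0, 0, 0, -0.002, -0.001, -0.003, 0.5, 0, 0, 0, 0, 0, 0, 0.5, 0, 0, 0, 0, 0, 0, 0.85, 0, 0, 0, 0, 0, 0, 0.85, 0, 0, 0, 0, 0, 0, 0.85, 0, 0, 0, 0, 0, 0, 0.85]
}}

```text
clock: 19.85
eef_pos: [0.5791, -0.346, 0.0344]
tool_rot: [-1.565, -0.005, -1.184]
force: [-0.3, -0.3, -1.0]
width: 0.235
```

Run:
```python
from h import *
m,im=wr('blue','w15')
```

```text
tcp [ 0.5791 -0.346   0.0344] rot [-1.565 -0.005 -1.184]
blue [322.3 345.7] [ 295  321   55   50 2187] z.055: [ 0.5768 -0.347   0.055 ]
```

View pics/w15.png

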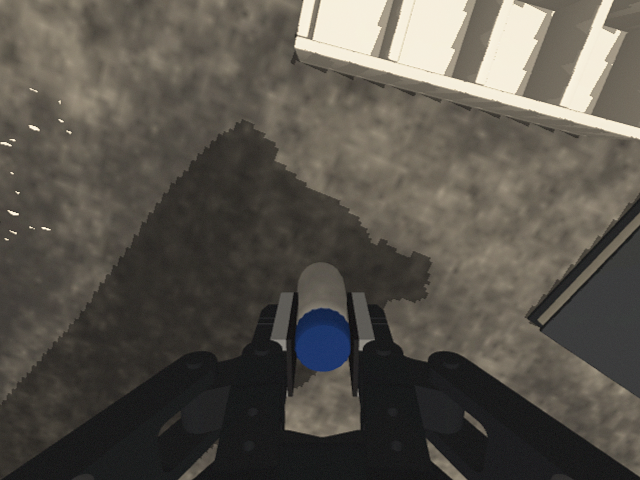

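Emit:
{"name": "move_arm", "arguments": {
  "plan": [0, 0, 0, 0, 0, 0.03, 0.85, 0, 0, 0, 0, 0, 0.05, 0.85, 0, 0, 0, 0, 0, 0.05, 0.85, 0, 0, 0, 0.001, 0.02, 0.02, 0.85, 0, 0, 0, 0.003, 0.042, 0, 0.85, 0, 0, 0, 0.003, 0.045, 0, 0.85, 0, 0, 0, 0.003, 0.045, 0, 0.85, 0, 0, 0, 0.003, 0.045, 0, 0.85]
}}

```text
clock: 20.7
eef_pos: [0.5888, -0.1501, 0.1905]
tool_rot: [-1.565, -0.007, -1.195]
force: [0.2, 0.6, -0.7]
width: 0.232
```

Emit:
{"name": "move_arm", "arguments": {
  "plan": [0, 0, 0, 0.003, 0.045, 0, 0.85, 0, 0, 0, 0.003, 0.045, 0, 0.85, 0, 0, 0, 0.003, 0.045, 0, 0.85, 0, 0, 0, 0.003, 0.045, 0, 0.85, 0, 0, 0, 0.003, 0.045, 0, 0.85, 0, 0, 0, 0.003, 0.04, 0, 0.85, 0, 0, 0, 0, 0, 0, 0.85]
}}

```text
clock: 21.4
eef_pos: [0.6051, 0.1332, 0.1923]
tool_rot: [-1.562, -0.006, -1.188]
force: [1.0, 0.7, -0.3]
width: 0.232
```

Emit:
{"name": "move_arm", "arguments": {
  "plan": [-0.002, 0.007, 0, 0.006, -0.002, -0.03, 0.85, 0, 0, 0, 0, 0, -0.045, 0.85, 0, 0, 0, 0, 0, 0, 0.85]
}}

```text
clock: 21.7
eef_pos: [0.6117, 0.133, 0.117]
tool_rot: [-1.566, -0.006, -1.185]
force: [-1.6, -1.0, -0.1]
width: 0.235
```

Run:
```python
from h import *
m,im=wr('blue','w16')
```

```text
tcp [0.6117 0.133  0.117 ] rot [-1.566 -0.006 -1.185]
blue [322.5 339.9] [ 295  309   56   62 2815] z.055: [0.5625 0.1123 0.055 ]
blue [148.2 366.5] [131 351  40  35 817] z.055: [0.5038 0.2067 0.055 ]
```

View pics/w16.png

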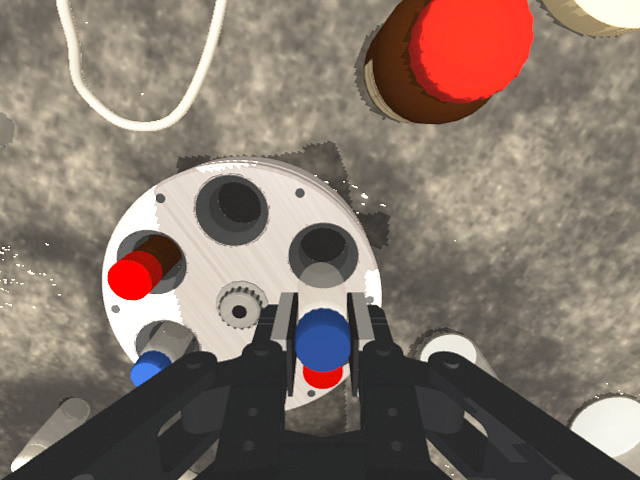

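Emit:
{"name": "move_arm", "arguments": {
  "plan": [-0.002, 0.005, 0, -0.002, 0, -0.025, 0.85, 0, 0, 0, 0, 0, -0.015, 0.85, 0, 0, 0, 0, 0, 0, 0.85]
}}

```text
clock: 22.05
eef_pos: [0.6146, 0.1332, 0.0852]
tool_rot: [-1.562, -0.008, -1.187]
force: [0.5, 0.0, -0.6]
width: 0.232
```

Emit:
{"name": "move_arm", "arguments": {
  "plan": [-0.002, 0.006, 0, -0.003, 0, -0.018, 0.85, 0, 0, 0, 0, 0, 0, 0.85, 0, 0, 0, -0.001, 0, -0.01, 0.85, 0, 0, 0, 0, 0, 0, 0.85]
}}

```text
clock: 22.45
eef_pos: [0.6129, 0.1331, 0.0605]
tool_rot: [-1.563, -0.008, -1.188]
force: [-1.8, -0.1, 0.1]
width: 0.24
```

Emit:
{"name": "move_arm", "arguments": {
  "plan": [-0.002, 0.006, 0, -0.001, 0, -0.008, 0.85, 0, 0, 0, 0, 0, 0, 0.85]
}}

```text
clock: 22.65
eef_pos: [0.6123, 0.1332, 0.0526]
tool_rot: [-1.569, -0.008, -1.188]
force: [-0.8, 0.4, -0.3]
width: 0.237
```

Emit:
{"name": "move_arm", "arguments": {
  "plan": [0, 0, 0, -0.001, 0, -0.004, 0.85, 0, 0, 0, 0, 0, 0, 0.85, 0, 0, 0, 0, 0, 0, 0.7, 0, 0, 0, 0, 0, 0, 0.5, 0, 0, 0, 0, 0, 0, 0.5, 0, 0, 0, 0, 0, 0, 0.5]
}}

```text
clock: 23.25
eef_pos: [0.6116, 0.1334, 0.0488]
tool_rot: [-1.568, -0.008, -1.188]
force: [0.4, -0.5, -0.1]
width: 0.495
```

Emit:
{"name": "move_arm", "arguments": {
  "plan": [0, 0, 0, 0, 0, 0.02, 0.5, 0, 0, 0, 0, 0, 0.04, 0.5, 0, 0, 0, 0, 0, 0.05, 0.5, 0, 0, 0, 0, -0.03, 0.03, 0.5, 0, 0, 0, 0, -0.045, 0, 0.5, 0, 0, 0, 0, -0.045, 0, 0.5, 0, 0, 0, 0, -0.045, 0, 0.5, 0, 0, 0, 0, -0.045, 0, 0.5]
}}

```text
clock: 24.05
eef_pos: [0.6099, -0.0749, 0.1964]
tool_rot: [-1.565, -0.007, -1.174]
force: [0.9, 0.1, 0.8]
width: 0.498
```

Emit:
{"name": "move_arm", "arguments": {
  "plan": [0, 0, 0, 0, -0.045, 0, 0.5, 0, 0, 0, 0, -0.045, 0, 0.5, 0, 0, 0, 0, 0, 0, 0.5, 0, 0, 0, 0, 0, 0, 0.5]
}}

```text
clock: 24.45
eef_pos: [0.6081, -0.1771, 0.1972]
tool_rot: [-1.565, -0.01, -1.184]
force: [-0.2, 0.3, -0.0]
width: 0.504
```

Run:
```python
from h import *
S=optics.snapshot("scene");save(S,"s17");save(S,"s17c",(190,220,130,115),6)
T=optics.snapshot("top");save(T,"t17",(140,130,350,200),2.2)
mt,ms=optics.camera_model("top"),optics.camera_model("scene")
for c in('red','blue'):
  A=[b for b in blobs(T,c) if 35<b[1][4]<110 and b[0][0]<285]; B=[b for b in blobs(S,c) if 40<b[1][4]<260]
  for a in A:
    print(c,a[0],'z.067',onz(mt,a[0],.067).round(4))
    for b in B:
      p,e=cross(ray(mt,a[0]),ray(ms,b[0]))
      if e<.008: print('   ',b[0],p.round(4),round(e,4))
```

```text
red [217.5 220.7] z.067 [0.5663 0.2265 0.067 ]
    [225.3 295.3] [0.5665 0.2268 0.0656] 0.0
red [265.3 225.4] z.067 [0.5515 0.1092 0.067 ]
    [269.2 261.3] [0.5514 0.1092 0.0654] 0.0006
blue [254.4 202.4] z.067 [0.6093 0.1351 0.067 ]
    [237.8 257.8] [0.6086 0.1346 0.0681] 0.0012
blue [226.7 242.7] z.067 [0.5114 0.2044 0.067 ]
    [258.2 298.3] [0.5105 0.2039 0.067 ] 0.0021
```

View pics/s17.png

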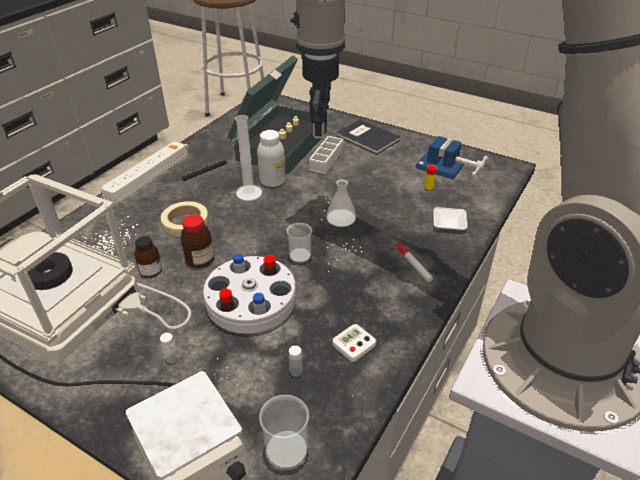

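View pics/s17c.png

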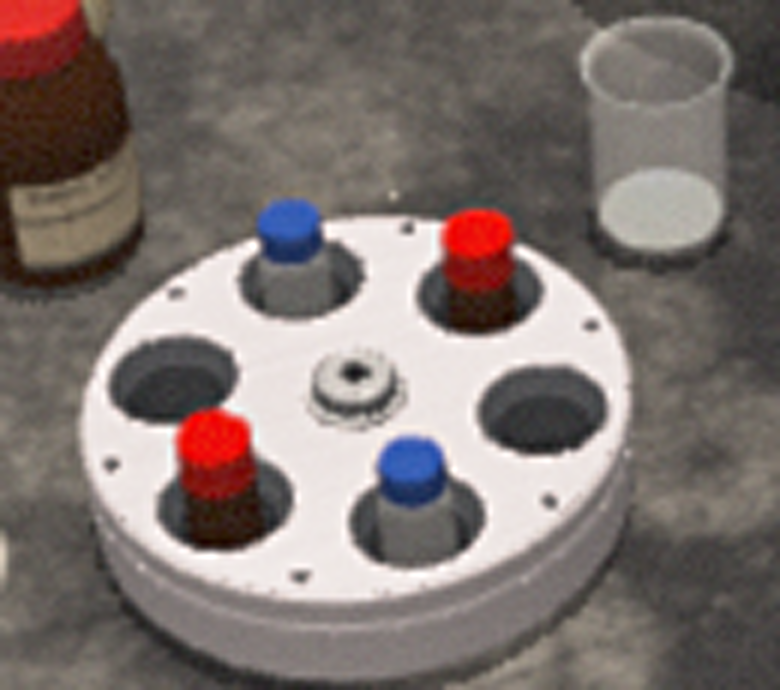

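View pics/t17.png

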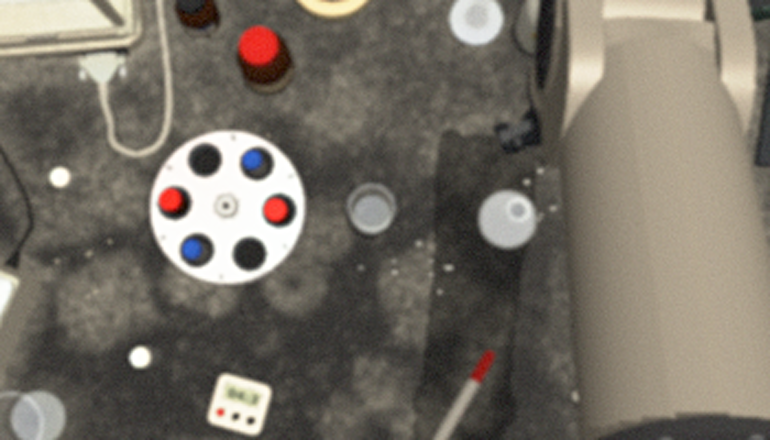

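```bash
python3 -c "
from plant import finish_job
print(finish_job())"
```

```text
the job is handed in; nothing more can be done
None
```

All four vials are in the rotor, each upright and fully down in its own well. The two red-capped amber ones sit directly opposite each other across the nut, and so do the two blue-capped ones. I handed the job in at about 24.5 s on the robot's clock, against the 96 s limit.

- **Seating:** in the last top and scene pictures, the two views put the four cap centres at z = 65–68 mm, where a seated vial's cap should be at about 67 mm. All four were within about 4 mm of their well centres.
- **Bystanders:** in the same pictures both white-capped vials, the flask and the beaker are standing, and the yellow look-alike was left in place. The gripper was open and clear of everything.
- **Repeated grasp:** my first grasp on the second amber vial was about 10 mm too high, so I opened, lowered and gripped again before lifting it.
- **Disagreements:** none of the last checks failed. The wrist camera and the fixed cameras differed by 2–3 mm on some positions, well inside the wells' clearance.

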